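# Put the spoon away in the lunchbox's latched cutlery compartment

### The job

Pack the steel spoon in the orange lunchbox: press the push latch so that the flap of the cutlery compartment pops up, swing the flap all the way back until it stays open, and lay the spoon in the compartment without dropping it from a height. Then bring the flap over and press it down until it latches shut again, let go, and leave the other things on the slab where they are.

Things in the scene. Friction and masses are not known exactly. Their poses are not given: they have to be found in the camera images.
- lunchbox: Orange plastic lunchbox, fixed to the slab; 202 mm in its x by 212 mm in its y, top at z = 72 mm. The origin lies on the slab under its middle; its -x side (front rail) faces the robot, give or take its yaw. From front to back: a 30 mm deep front rail with the latch button (x -97 to -67 mm), the cutlery compartment under the flap (x -67 to +15 mm), and a closed flat-topped rear part (x +15 to +105 mm).
- compartment (a point): Centre of the compartment's inner floor, 25 mm above the slab; axes as the lunchbox. The compartment is 82 mm in x by 200 mm in y, 47 mm deep below the lunchbox top (41 mm clear under the flap). A 14 mm thick post with a spring pin stands by its side wall at x -15, y -92 mm from this point; unlatched, the pin rises 24 mm above the post and lifts the flap.
- latch_top (a point): Centre of the top of the push-latch button on the front rail: an orange pad 24 mm in x by 52 mm in y, near the lunchbox's right (-y) end, standing 12 mm above the rail. Pushing it straight down draws back a hidden bolt and the flap pops up by itself; it comes up again when let go.
- latch (a joint): Travel of the latch button, 0 = up (at rest), 0.009 m = fully down. It starts to move at about 2 N and is fully down at about 4 N; the flap is let go somewhere between 0.003 and 0.006 m.
- flap (a joint): Angle of the flap: up to 0.03 = shut and latched, about 0.4 = popped up ajar on the spring pin, 2.4 = fully back against its stop. The hinge is loose: past upright the flap falls back and stays open; brought forward past upright it falls onto the pin and stays ajar. To shut it, press down near its free edge (5 to 8 N) until fully down: the bolt snaps over its catch by itself.
- flap_hinge (a point): Middle of the flap's hinge line, which runs along the lunchbox's y at its x +18 mm, 69 mm above the slab. The axes of this point turn with the flap; when shut they are those of the lunchbox.
- flap_edge (a point): Middle of the flap's free edge, 84 mm from the hinge line (towards -x when shut). The flap is an orange plate 198 mm along y, 6 mm thick, 80 g. Ajar, this edge stands 30 mm above its shut height; fingers upright in front of it, tips 10 to 20 mm below it, swing the flap back by following the edge's arc, and bring it over the same way from behind.
- flap_tab (a point): Middle of the finger tab, an orange upright lip on the flap's free edge: 60 mm along y, 8 mm thick, its centre 14 mm above the flap's mid-plane and its top 27 mm above it, 80 mm from the hinge line and 46 mm left (+y) of the flap's middle. Can be pushed back from the front.
- spoon_center (a point): Middle of the steel spoon, 4.5 mm above the surface it lies on. The spoon is 133 mm long along its x: a straight handle 12 mm wide and 7 mm thick, widened to 17 mm at the -x end, and a round bowl 36 mm across, 10 mm high, at the +x end (away from the robot); some 60 g. Here it can be gripped across y (12 mm). A wooden spreader with a square blade lies near it.
- spreader: Bystander: flat wooden spreader with a square blade, 140 mm long, 8 mm thick.
- coaster: Bystander: round wooden coaster, 104 mm across, 10 mm high, beneath the cup.
- cup: Bystander: white ceramic cup on the coaster, 76 mm across, 75 mm high.
- jar: Bystander: clear glass jar with steel lid, 80 mm across, 115 mm high.
- dispenser: Bystander: lilac push dispenser for toothpicks, 60 mm across, 80 mm high.
- shaker: Bystander: white salt shaker, 44 mm across, 80 mm high.
- eggcup: Bystander: blue egg cup, 46 mm across, 52 mm high.
Mind the look-alikes: they are no part of the job. Leave any yellow look-alike of the part that bears spoon_center alone.

How it is judged:
By the outcome, as a careful person would: the job done as asked, in the order asked, and still so for the second after the job is handed in, with the robot touching nothing.
It also fails if it takes over 72 s, if anything falls off the work surface, if the arm or the gripper's body presses on something with over 40 N, if the wrist force passes 120 N, or if a joint passes its speed limit or range.

### The arm

A 7-joint arm with a two-finger parallel gripper is mounted at the origin on the work surface. World frame = base frame: x ahead of the robot, y to its left, z up, the work surface at z = 0. Lengths are in m, angles in degrees, forces in N, time in s.
With the tool pointing down it reaches from about 0.4 to 0.85 m from the base axis. Payload 4.4 kg.
Tool frame: the origin (TCP) lies between the finger pads; the fingertips stand 22 mm ahead of it and the grasp point (between the pads) lies 3 mm ahead of it; x points along the fingers, z is the direction in which the jaws open and shut, and the axes are right-handed (so a half turn about x gives the same grasp; the last joint's range is limited). The gripper opens to 94 mm and grips with 3 to 60 N. Pads are 16 mm wide; open, the fingers measure 119 mm over their backs; the gripper's body (75 mm by 177 mm) begins 78 mm behind the grasp point.
Start: joints at [71.631, 36.005, 2.206, 86.941, -1.547, 57.084, -1.146], TCP at [0.164, -0.629, 0.227] pointing down, gripper open.
Joint ranges: [-175.42, 175.42], [-21.48, 121.26], [-71.46, 75.88], [10.55, 141.38], [-63.04, 243.04], [13.31, 113.54], [-168.57, 168.57]. Speed limits (degrees/s): [147.25, 147.25, 180, 180, 180, 180, 180].

### API

Orientations are given as [roll, pitch, yaw] about the fixed x, y, z axes, in that order (R = Rz(yaw) Ry(pitch) Rx(roll)).
In Python, from bench import * gives the robot as it stands. The module is installed in compiled form; this text tells all that it offers. Calls block until the motion is done:
- move_to(position, orientation): joint-space move of the TCP to a pose.
- move_l(position, attitude=None, feed=0.15): straight line of the TCP; attitude=None keeps the orientation; feed is the mean speed in m/s.
- move_joints(angles): joint-space move.
- ungrasp() and gripper_close(newtons=None): open the fingers fully, or close them until they stop; newtons is the grip in N (None keeps the last).
- hold(seconds).
- solve_ik(position, orientation): joint angles nearest the present ones, or None.
- read_camera(name): name is "side" or "top"; returns (picture, depth): 400x640x3 uint8, red, green, blue; 400x640 float32, m along the optical axis (not along the pixel's ray), 0 where there is no reading.
- camera_model(name): a dict with "fx", "fy", "cx", "cy" (pixels), "R" (3x3) and "t" (3): a world point X has camera coordinates R X + t. Camera axes: x right, y down, z forward; pixel columns grow to the right and rows downward; lengths in m; the calibration is good to about 2 mm. A picture is of the moment at which its call begins. camera_model takes no time and is no camera call.
A pose or a line that the arm cannot do raises MotionError and nothing moves.
- close_job(): hands the job in, once; it reports no verdict.
Readings, each from a call of its own:
- get_time_s(): time.
- get_qpos(): joint angles.
- get_joint_velocities(): joint speeds.
- get_tau(): joint torques, N m.
- get_tcp_pos(): TCP position.
- get_orientation(): TCP orientation.
- get_wrist_force(): force on the tool from outside, world axes, zero at the start.
- get_torque(): the same for the moment, N m.
- get_grip_width(): finger opening in m.
Only numpy, scipy, OpenCV 4.12 (cv2) and the standard library are available. Lean on these libraries where they do the work, as an engineer would, in place of code of your own. Each camera call takes 0.05 s, during which the arm holds its last target.

## Working session

There is one attempt and no reset: what is moved stays moved. The work goes in short steps, each a Python script; the robot and the scene stay as the last script left them, time stands still between calls to the robot, and variables do not carry over. Pictures are saved under pics/ and viewed, and the job is handed in when it is done.

```bash
mkdir -p pics; python3 - <<'E'
from bench import *
import cv2,numpy as np
for n in("top","side"):
    p,d=read_camera(n); cv2.imwrite(f"pics/{n}0.png",p[:,:,::-1]); np.save(f"{n}0_d.npy",d); np.save(f"{n}0.npy",p)
    m=camera_model(n); print(n,{k:np.round(v,4).tolist() for k,v in m.items()}, (d==0).mean())
print(get_time_s(),get_tcp_pos(),get_orientation(),get_wrist_force(),get_grip_width())
E
```

```text
top {'fx': 453.2411, 'fy': 453.2411, 'cx': 312.0977, 'cy': 208.2678, 'R': [[-0.0014, -0.9999, 0.0166], [-0.9855, -0.0014, -0.1698], [0.1698, -0.0166, -0.9853]], 't': [-0.0068, 0.5589, 1.3091]} 0.00387890625
side {'fx': 452.5794, 'fy': 452.5794, 'cx': 321.8041, 'cy': 199.9421, 'R': [[-0.9255, -0.3785, -0.014], [-0.256, 0.6524, -0.7134], [0.2791, -0.6566, -0.7006]], 't': [0.5082, 0.2061, 1.1775]} 0.003875
0.1 [ 0.16369745 -0.62847381  0.22664432] [-179.56386402   89.90227334  105.03329926] [-0.44214314 -0.44100388 -0.30097572] 0.09393053203551915
```

View pics/top0.png

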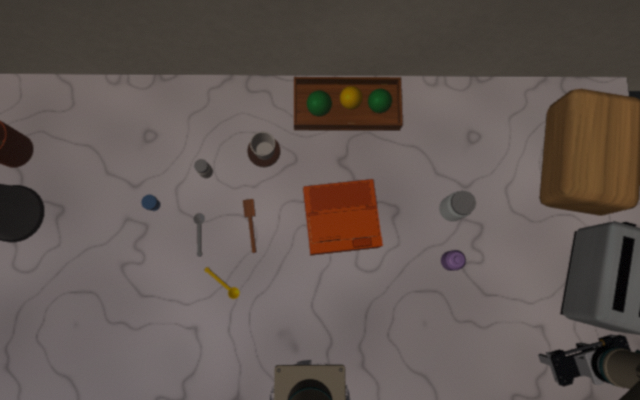

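View pics/side0.png

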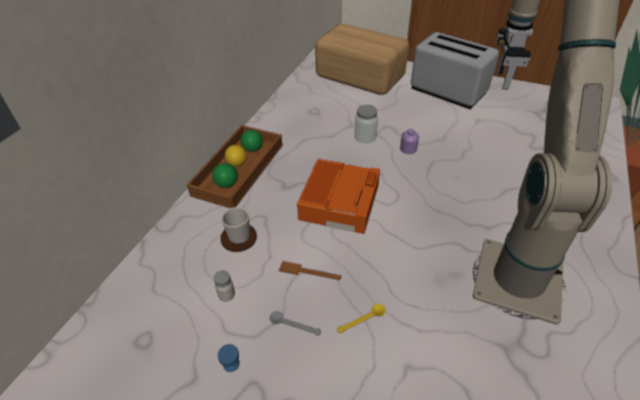

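The top view shows the grey spoon with its bowl at (199,217) and handle end at (199,255), the spreader at (250,225), and the box at (343,217) with its latch near (362,242). The yellow spoon at (222,282) is the look-alike. Next I'll segment these and measure them.

```bash
cat > h.py <<'E'
from bench import *
import cv2,numpy as np
def cam(n):
    m=camera_model(n); return np.array([[m['fx'],0,m['cx']],[0,m['fy'],m['cy']],[0,0,1]]),np.array(m['R']),np.array(m['t'])
def ray(n,uv,z):
    K,R,t=cam(n); uv=np.atleast_2d(uv).astype(float)
    d=(R.T@np.linalg.inv(K)@np.c_[uv,np.ones(len(uv))].T).T; c=-R.T@t
    return c+d*((z-c[2])/d[:,2])[:,None]
def cloud(n,d):
    K,R,t=cam(n); v,u=np.mgrid[:d.shape[0],:d.shape[1]]
    P=np.stack([(u-K[0,2])/K[0,0]*d,(v-K[1,2])/K[1,1]*d,d],-1)
    return (P-t)@R
def proj(n,X):
    K,R,t=cam(n); p=(K@(R@np.atleast_2d(X).T+t[:,None])).T; return p[:,:2]/p[:,2:]
E
python3 - <<'E'
from h import *
for n in("top","side"):
    p=np.load(n+"0.npy");d=np.load(n+"0_d.npy");C=cloud(n,d)
    hsv=cv2.cvtColor(p,cv2.COLOR_RGB2HSV)
    m=(cv2.inRange(hsv,(3,190,60),(14,255,255))>0)&(C[...,2]<.12)
    nl,L,st,ce=cv2.connectedComponentsWithStats(m.astype(np.uint8))
    for i in range(1,nl):
        if st[i,4]>300:
            mm=L==i; P=C[mm]; print(n,st[i],ce[i],np.histogram(P[:,2],bins=np.arange(-.01,.12,.01))[0])
            top=mm&(C[...,2]>.062)&(C[...,2]<.082)
            q=np.argwhere(mm)[:,::-1]
            rect=cv2.minAreaRect(ray(n,q,.072)[:,:2].astype(np.float32)) ; print('rect@.072',rect)
            Pt=C[top]; print('depth rect',cv2.minAreaRect(Pt[:,:2].astype(np.float32)), len(Pt))
    # spoon
    sl=(slice(205,262),slice(185,215)) if n=="top" else (slice(305,340),slice(262,328))
    s=p[sl].astype(int); print(n,'slab rgb',np.median(s.reshape(-1,3),0))
    crop=(slice(150,300),slice(170,400)) if n=="top" else (slice(140,350),slice(250,400))
    cv2.imwrite(f"pics/{n}_zoom.png",cv2.resize(np.clip(p[crop][:,:,::-1].astype(float)*1.5,0,255).astype(np.uint8),None,fx=3.4 if n=="top" else 2.8,fy=3.4 if n=="top" else 2.8,interpolation=cv2.INTER_CUBIC))
E
```

```text
top [ 304  180   78   74 4672] [341.89083904 216.49678938] [   0    0    0   22    3    0    7  580 3784  213   54    9]
rect@.072 ((0.532151460647583, -0.09435807168483734), (0.19896647334098816, 0.20737788081169128), 6.3107476234436035)
depth rect ((0.5326229929924011, -0.09416107833385468), (0.19963233172893524, 0.20711055397987366), 6.344273567199707) 4449
top slab rgb [117. 107. 107.]
side [ 298  160   81   73 3950] [338.35367089 193.94151899] [   0   20   83  107  167  190  175  265 2763  128   48    4]
rect@.072 ((0.5220467448234558, -0.06475430727005005), (0.20195703208446503, 0.26290079951286316), 6.570619583129883)
depth rect ((0.527675986289978, -0.09087790548801422), (0.19622693955898285, 0.20807354152202606), 6.16279935836792) 3020
side slab rgb [159. 150. 149.]
```

View pics/top_zoom.png

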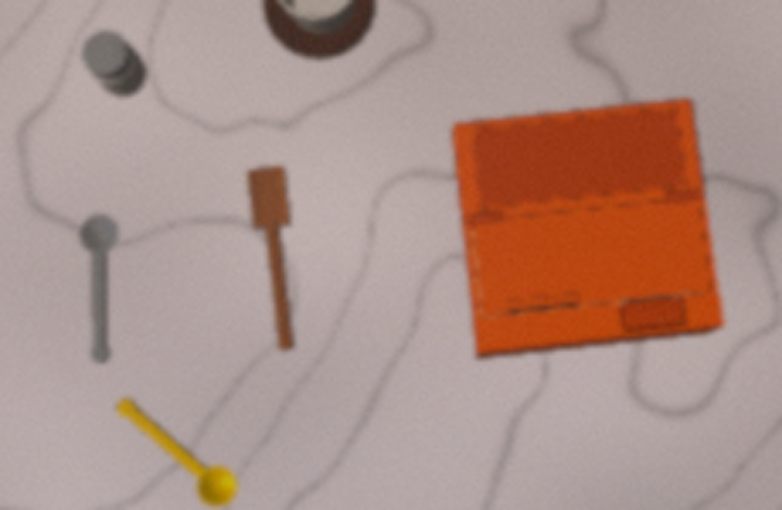

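View pics/side_zoom.png

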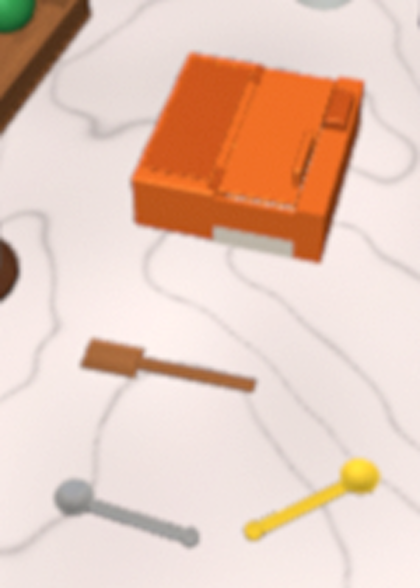

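The enlarged views show the box with its darker rear part and the button at the lower right, so box yaw is about +6.3°. The spoon lies nearly along x, with its bowl away from the robot. The slot near the front is the tab.

```bash
python3 - <<'E'
from h import *
yaw=np.radians(6.3);Rz=np.array([[np.cos(yaw),-np.sin(yaw)],[np.sin(yaw),np.cos(yaw)]])
n="top"
p=np.load(n+"0.npy");d=np.load(n+"0_d.npy");C=cloud(n,d)
hsv=cv2.cvtColor(p,cv2.COLOR_RGB2HSV)
o=np.array([.5325,-.0943])-Rz@[.004,0]; print('origin',o)
# latch: darker patch
sub=p[230:252,345:378,0]; 
m=np.zeros(p.shape[:2],bool); m[236:250,348:376]=sub[6:20,3:31]<170
print(sub[4:20:1,:].astype(int)[::2,::2])
# height-based: latch & tab
h=C[...,2]; 
B=(C[...,:2]-o)@Rz
inb=(np.abs(B[...,0])<.12)&(np.abs(B[...,1])<.12)
for lo in(.078,.088):
  mm=(inb&(h>lo)&(h<.13)).astype(np.uint8); nl,L,st,ce=cv2.connectedComponentsWithStats(mm)
  for i in range(1,nl):
    if st[i,4]>10: print(lo,st[i],ce[i],B[L==i].mean(0),np.median(h[L==i]),B[L==i].min(0),B[L==i].max(0))
# spoon
roi=np.zeros(p.shape[:2],np.uint8); roi[208:262,190:210]=1
g=p.astype(int); sat=g.max(2)
for thr in(92,97,100):
    s=((sat<thr)&(roi>0)); q=np.argwhere(s)[:,::-1]
    P=ray(n,q,.0045); x=P[:,0]
    print(thr,len(q),'x',x.min(),x.max(),'y',P[:,1].min(),P[:,1].max())
    hd=P[(x<x.max()-.05)&(x>x.min()+.02)]; f=np.polyfit(hd[:,0],hd[:,1],1); print('handle y=',f,'yaw',np.degrees(np.arctan(f[0])), np.polyval(f,[x.min(),x.mean(),x.max()]))
n="side"; p=np.load("side0.npy").astype(int)
roi=np.zeros(p.shape[:2],np.uint8); roi[306:340,264:326]=1
print(np.median(p[300:340,262:330].reshape(-1,3),0))
for thr in(125,132):
    s=((p.max(2)<thr)&(roi>0)); q=np.argwhere(s)[:,::-1]
    P=ray(n,q,.0045); x=P[:,0]
    print(thr,len(q),'x',x.min(),x.max(),'y',P[:,1].min(),P[:,1].max())
    hd=P[(x<x.max()-.05)&(x>x.min()+.02)]; f=np.polyfit(hd[:,0],hd[:,1],1); print('yaw',np.degrees(np.arctan(f[0])),np.polyval(f,[x.min(),x.mean(),x.max()]))
E
```

```text
origin [ 0.52852416 -0.09473894]
[[126 124 124 123 124 125 124 125 123 125 125 124 123 123 123 123 122]
 [124 126 126 125 125 122 122 120 115 111 108 111 110 113 110 110 118]
 [118 116 119 122 104  89  86  89  93  96  95 100  98 107 124 124 123]
 [120 120 122 118  96 103 104 102 103 103 104 102 101 105 124 125 124]
 [125 126 126 119  94 106 106 107 105 105 104 105 103 101 125 126 126]
 [125 126 125 121 100 107 106 107 103 103 102  99  95  97 123 124 124]
 [126 125 126 123 101  94  93  90  88  90  95  94 103 104 108 101  92]
 [122 122 117 113 104  99  94  89  88  83  81  80  84  86  88  96 100]]
0.078 [360 197   8   5  12] [363.5 199.5] [ 0.04408833 -0.06781803] 0.07940542885048368 [ 0.03936546 -0.07931688] [ 0.05070844 -0.05668292]
0.078 [320 236  21   6  73] [329.84931507 238.7260274 ] [-0.06139272  0.04517709] 0.09695960538945197 [-0.0649449   0.01540469] [-0.0562811   0.07381321]
0.078 [352 237  20  10 152] [361.99342105 241.73684211] [-0.07905515 -0.04672443] 0.08376150875620043 [-0.09071064 -0.07316488] [-0.06668467 -0.01823958]
0.088 [320 236  21   6  63] [329.85714286 238.4920
[... 243 characters left out ...]
84 [0.33279672 0.33806904 0.34205261]
97 268 x 0.4194625376627222 0.5511473948282186 y 0.32392140892813576 0.3578938348830856
handle y= [0.04077488 0.31759687] yaw 2.3349349319093 [0.33470041 0.33774533 0.34006984]
100 278 x 0.4194625376627222 0.5511512882661626 y 0.3238009046784508 0.3580273363791886
handle y= [0.04077488 0.31759687] yaw 2.3349349319093 [0.33470041 0.3377896  0.34007   ]
[159. 151. 149.]
125 338 x 0.41662981592632015 0.548645541805004 y 0.31915505126184895 0.3535582399742261
yaw 2.26531683980809 [0.33352634 0.336489   0.3387486 ]
132 376 x 0.41662981592632015 0.548645541805004 y 0.3184534992360676 0.35507536883385793
yaw 2.0061225702033503 [0.33385526 0.33647928 0.33847947]
```

Measurements agree with the sizes given. The tab came out at box (-61, 45), expected (-62, 46). The latch is at (-79, -47), 84 mm high, and the spoon is 132 mm long. Next I'll check reach for the key poses without moving.

```bash
cat >> h.py <<'E'
YAW=6.3; O=np.array([.528,-.0947])
def bx(x,y,tipz):  # box frame mm -> TCP world m (tip height mm)
    a=np.radians(YAW);c,s=np.cos(a),np.sin(a)
    x,y=x/1e3,y/1e3
    return [O[0]+c*x-s*y,O[1]+s*x+c*y,tipz/1e3+.022]
JY=[0,90,YAW-90]; JX=[0,90,YAW]
SP=np.array([.484,.3368]); SY=2.3
def sp(x,tipz): 
    a=np.radians(SY); return [SP[0]+np.cos(a)*x/1e3,SP[1]+np.sin(a)*x/1e3,tipz/1e3+.022]
JS=[0,90,SY-90]
def st(tag=''): print(tag,'t%.2f'%get_time_s(),'tcp',np.round(get_tcp_pos(),4),'F',np.round(get_wrist_force(),1),'w%.4f'%get_grip_width(),flush=True)
def pic(tag):
    for n in("top","side"):
        p,d=read_camera(n); np.save(f"{n}_{tag}.npy",p); np.save(f"{n}_{tag}_d.npy",d)
        c=p[120:300,150:420] if n=="top" else p[90:360,220:420]
        cv2.imwrite(f"pics/{n}_{tag}.png",cv2.resize(np.clip(c[:,:,::-1].astype(float)*1.4,0,255).astype(np.uint8),None,fx=2.2,fy=2.2,interpolation=cv2.INTER_CUBIC))
E
python3 - <<'E'
from h import *
for nm,p,o in [('latch',bx(-84,-47,75),JY),('arc0',bx(-90,-3,85),JY),('arc3',bx(50,-3,137),JY),('behind',bx(100,-3,110),JY),('behindhi',bx(100,-3,180),JY),('spoon',sp(14,1.5),JS),('spoonhi',sp(14,150),JS),('placehi',bx(-26,22,150),JX),('place',bx(-26,22,28),JX),('placeB',bx(-26,22,28),[0,90,YAW-180])]:
    q=solve_ik(p,o); print(nm,np.round(p,3),None if q is None else np.round(q,0))
E
```

```text
latch [ 0.45  -0.151  0.097] [ 14.  34.   2. 121.  -3.  25. -65.]
arc0 [ 0.439 -0.108  0.107] [  8.  32.   3. 124.  -4.  24. -70.]
arc3 [ 0.578 -0.092  0.159] [  5.  35.   2. 102.  -2.  43. -76.]
behind [ 0.628 -0.087  0.132] [  4.  41.   3.  95.  -2.  44. -76.]
behindhi [ 0.628 -0.087  0.202] [  5.  36.   1.  91.  -0.  53. -78.]
spoon [0.498 0.337 0.024] [ -45.   49.   14.  103.  -21.   30. -106.]
spoonhi [0.498 0.337 0.172] [ -25.   37.  -19.   98.   15.   48. -138.]
placehi [ 0.5   -0.076  0.172] [ 20.  30. -22. 113.  17.  40.  -5.]
place [ 0.5   -0.076  0.05 ] [ 14.  41. -13. 118.  22.  24. -10.]
placeB [ 0.5   -0.076  0.05 ] [ -10.   43.   23.  118.  -38.   26. -131.]
```

```bash
python3 - <<'E'
from h import *
gripper_close(10); st('closed')
move_to(bx(-84,-47,125),JY); st('above')
move_l(bx(-84,-47,87),feed=.12); st('near'); f0=get_wrist_force()
for z in(82,79,76,74.5):
    move_l(bx(-84,-47,z),feed=.05); st(z)
move_l(bx(-88,-47,125),feed=.2); st('up')
pic('pop')
E
```

```text
closed t1.52 tcp [ 0.1639 -0.629   0.2275] F [-0.5  0.5 -0. ] w0.0010
above t3.54 tcp [ 0.4498 -0.1517  0.1471] F [ 0.1 -0.  -0.4] w0.0006
near t4.01 tcp [ 0.4495 -0.1511  0.1089] F [ 0.1  0.4 -0.1] w0.0005
82 t4.26 tcp [ 0.4501 -0.1509  0.1044] F [ 0.  -0.4  0.5] w0.0008
79 t4.51 tcp [ 0.4497 -0.1506  0.101 ] F [ 0.7 -0.4  0.5] w0.0001
76 t4.76 tcp [ 0.4497 -0.1505  0.098 ] F [-0.1 -0.1  3.4] w0.0008
74.5 t5.01 tcp [ 0.4497 -0.1506  0.0972] F [-1.4  0.7 10.4] w0.0005
up t5.41 tcp [ 0.4459 -0.1511  0.1473] F [-0.3 -0.2 -0.6] w0.0006
```

View pics/side_pop.png

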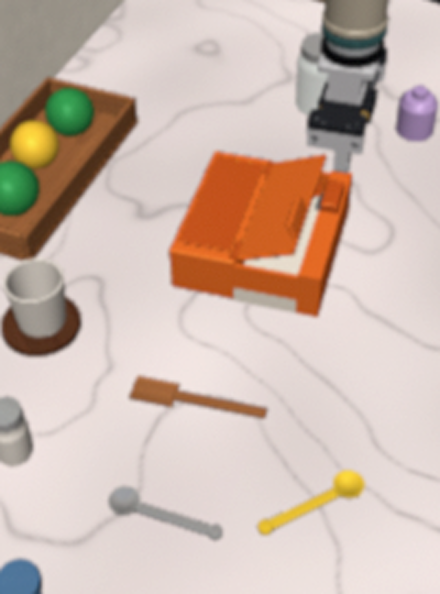

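```bash
python3 - <<'E'
from h import *
a=np.radians(YAW);Rz=np.array([[np.cos(a),-np.sin(a)],[np.sin(a),np.cos(a)]])
d=np.load('side_pop_d.npy');C=cloud('side',d);B=(C[...,:2]-O)@Rz;h=C[...,2]
for x in range(-70,30,12):
    m=(abs(B[...,0]-x/1e3)<.006)&(B[...,1]>-.01)&(B[...,1]<.09); print(x,m.sum(),np.round(np.percentile(h[m],[10,50,90]),3) if m.any() else '')
E
```

```text
-70 391 [0.073 0.295 0.537]
-58 209 [0.026 0.114 0.313]
-46 145 [0.025 0.101 0.127]
-34 104 [0.025 0.094 0.097]
-22 116 [0.025 0.089 0.092]
-10 108 [0.027 0.084 0.087]
2 102 [0.027 0.08  0.083]
14 98 [0.063 0.075 0.078]
26 103 [0.072 0.074 0.077]
```

The side picture shows the flap ajar, its edge around (310,180), with a slope of about 0.4. Next I'll swing it back.

```bash
python3 - <<'E'
from h import *
move_l(bx(-88,-3,110),feed=.2)
move_l(bx(-80,-3,86),feed=.15); st('front')
for x,z in((-62,95),(-46,113),(-19,131),(12,138),(38,138),(58,140)):
    move_l(bx(x,-3,z),feed=.12); st((x,z))
hold(.3); pic('open')
E
```

```text
front t6.21 tcp [ 0.4483 -0.1073  0.1076] F [ 0.5 -0.4  1.8] w0.0003
(-62, 95) t6.53 tcp [ 0.4615 -0.1054  0.1171] F [-7.9 -1.4  2.7] w0.0003
(-46, 113) t6.88 tcp [ 0.4723 -0.1042  0.1351] F [-17.3  -2.   12.8] w0.0004
(-19, 131) t7.29 tcp [ 0.5101 -0.1     0.1536] F [-0.7  0.3 -0.3] w0.0005
(12, 138) t7.71 tcp [ 0.5394 -0.0963  0.1595] F [-0.4 -0.4  0.3] w0.0004
(38, 138) t8.07 tcp [ 0.565  -0.0936  0.1596] F [ 0.9 -0.  -0.1] w0.0004
(58, 140) t8.39 tcp [ 0.585  -0.0914  0.1618] F [-0.9  0.1  0.1] w0.0003
```

View pics/side_open.png

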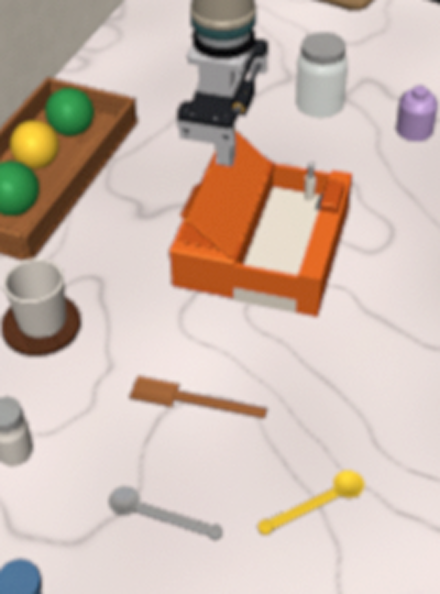

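View pics/top_open.png

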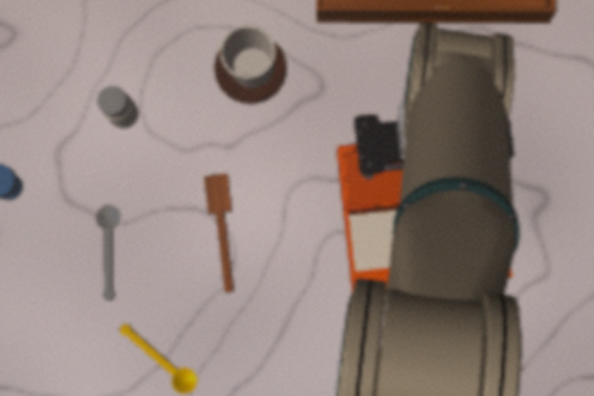

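The compartment is open, with its white floor visible around (285,235) in the side picture, and the flap is leaning back. Next I'll fetch the spoon.

```bash
python3 - <<'E'
from h import *
move_l(bx(45,-3,165),feed=.2)
move_to(sp(14,110),JS); ungrasp(); st('above spoon')
move_l(sp(14,40),feed=.2); move_l(sp(14,1.8),feed=.06); st('down')
gripper_close(20); st('grip')
move_l(sp(14,60),feed=.12); st('lift'); pic('lift')
E
```

```text
above spoon t12.15 tcp [0.498  0.3374 0.132 ] F [1.4 0.1 0.1] w0.0939
down t13.43 tcp [0.4981 0.3374 0.0237] F [0.5 0.7 0. ] w0.0938
grip t14.67 tcp [0.498  0.3373 0.0238] F [ 0.2 -0.1  0.7] w0.0116
lift t15.30 tcp [0.4977 0.3373 0.0818] F [ 0.3 -0.5 -1.1] w0.0116
```

View pics/side_lift.png

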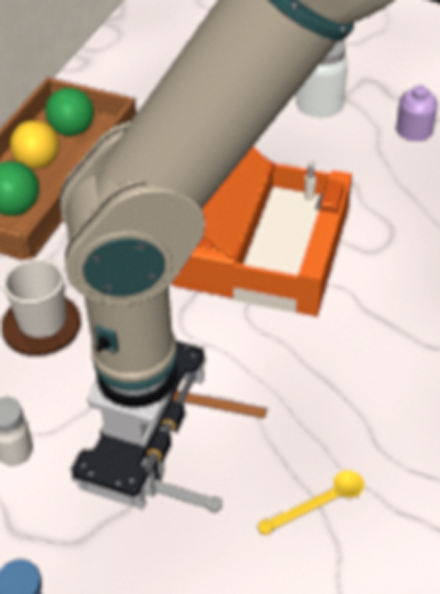

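View pics/top_lift.png

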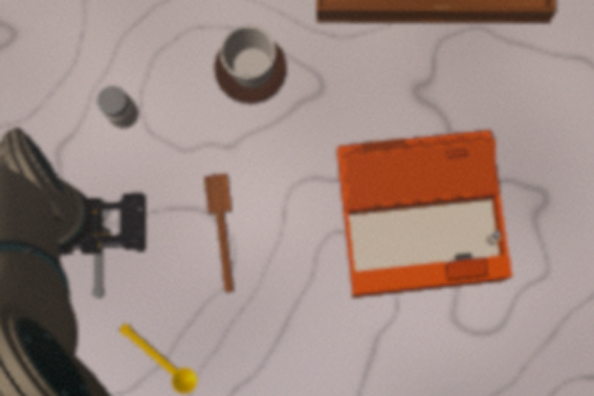

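The grip holds at 11.6 mm. The flap stays back, and the floor is visible in the top picture at (350–500, 200–270). I'll check the compartment's position from this clear view before placing.

```bash
python3 - <<'E'
from h import *
a=np.radians(YAW);Rz=np.array([[np.cos(a),-np.sin(a)],[np.sin(a),np.cos(a)]])
p=np.load('top_lift.npy').astype(int); K,R,t=cam('top'); print('cam',-R.T@t)
hsv=cv2.cvtColor(p.astype(np.uint8),cv2.COLOR_RGB2HSV)
box=np.zeros(p.shape[:2],bool); box[205:248,305:382]=1
m=box&(hsv[...,1]<100)&(p.sum(2)>250)
for u in(320,330,340,350):
    r=np.where(m[:,u])[0]; r=r[(r>200)&(r<252)]
    f=(ray('top',[[u,r.max()+.5]],.072)[0,:2]-O)@Rz; b=(ray('top',[[u,r.min()-.5]],.025)[0,:2]-O)@Rz
    print(u,r.min(),r.max(),'front rim',np.round(f*1e3,1),'floor rear',np.round(b*1e3,1))
q=np.argwhere(m[200:252])[:,::-1]+[0,200]
for lo in(225,232):
    c=np.where(m[lo])[0]; c=c[(c>300)&(c<385)]; print(lo,c.min(),c.max(),(ray('top',[[c.min()-.5,lo],[c.max()+.5,lo]],.025)[:,:2]-O)@Rz*1e3)
# spoon in side view: handle tail
P=np.load('side_lift.npy')
E
```

```text
cam [0.32858149 0.01570478 1.38494062]
320 217 241 front rim [-63.5  72.9] floor rear [16.5 62.2]
330 216 240 front rim [-63.8  43.7] floor rear [16.2 31.6]
340 215 239 front rim [-64.1  14.4] floor rear [16.  1.]
350 213 238 front rim [-64.4 -14.9] floor rear [ 18.8 -30.1]
225 305 381 [[  -4.28726198  111.7479656 ]
 [ -29.72497981 -120.418186  ]]
232 305 381 [[ -25.45686964  114.0542273 ]
 [ -50.88741504 -117.49160705]]
```

```bash
python3 - <<'E'
from h import *
move_l(sp(14,130),feed=.2)
move_to(bx(-25,22,150),JX); st('above')
move_l(bx(-25,22,95),feed=.15); st('95'); pic('pre')
E
```

```text
above t17.62 tcp [ 0.5008 -0.0747  0.1716] F [ 0.1  0.1 -1.1] w0.0116
95 t18.13 tcp [ 0.5011 -0.0748  0.1171] F [ 0.9 -0.3 -1.5] w0.0118
```

View pics/side_pre.png

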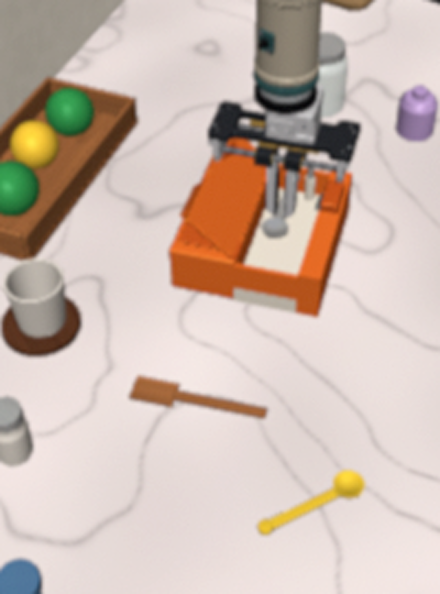

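The spoon is level, with its bowl at (275,228) over the compartment. Next I'll lower it, watching the force.

```bash
python3 - <<'E'
from h import *
move_l(bx(-25,22,45),feed=.12); st(45)
for z in(36,31,28.5,27.3):
    move_l(bx(-25,22,z),feed=.05); st(z)
    if get_wrist_force()[2]>3: break
gripper_close(3); st('soft')
E
```

```text
45 t18.80 tcp [ 0.5011 -0.0755  0.0674] F [-0.4  0.  -1. ] w0.0113
36 t19.13 tcp [ 0.5007 -0.0756  0.058 ] F [ 0.1 -0.1 -1. ] w0.0116
31 t19.38 tcp [ 0.5005 -0.0756  0.0528] F [ 0.7 -0.  -0.6] w0.0116
28.5 t19.63 tcp [ 0.5006 -0.0756  0.0504] F [0.8 0.2 0.2] w0.0116
27.3 t19.88 tcp [ 0.5007 -0.0756  0.0493] F [-0.2 -0.1 -1.9] w0.0117
soft t20.10 tcp [ 0.5008 -0.0756  0.0493] F [ 0.6 -0.  -0.1] w0.0123
```

```bash
python3 - <<'E'
from h import *
ungrasp(); st('open')
E
```

```text
open t20.87 tcp [ 0.501  -0.0755  0.0493] F [0.5 0.8 0.4] w0.0573
```

The fingers stopped at 57 mm against the compartment walls, as expected, with no net force. Next I'll lift clear of the spoon, close and leave.

```bash
python3 - <<'E'
from h import *
move_l(bx(-25,22,40),feed=.05); st(40)
move_l(bx(-25,22,48),feed=.05); st(48)
gripper_close(5); st('closed')
move_l(bx(-28,22,150),feed=.2); st('up'); pic('placed')
E
```

```text
40 t21.27 tcp [ 0.5009 -0.0755  0.0628] F [-0.8  0.7  4.3] w0.0578
48 t21.57 tcp [ 0.501  -0.0756  0.0706] F [ 0.4 -0.1  4.1] w0.0574
closed t21.79 tcp [ 0.501  -0.0756  0.0706] F [0.1 0.9 7.3] w0.0579
up t22.45 tcp [ 0.4968 -0.0763  0.1712] F [-0.7  0.5 -0.8] w0.0272
```

View pics/side_placed.png

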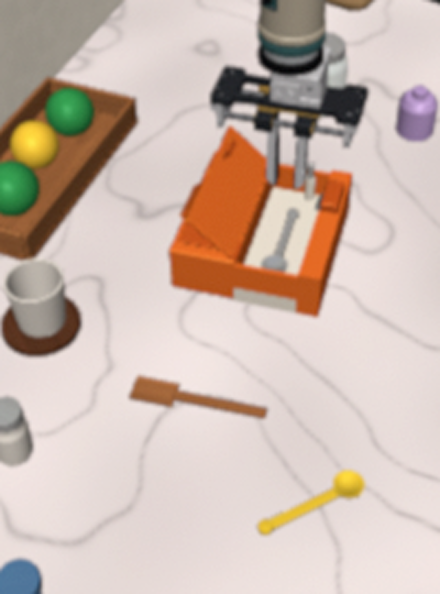

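The spoon lies flat in the compartment from (275,262) to (293,215), and the flap is still back. Next I'll bring the flap over from behind.

```bash
python3 - <<'E'
from h import *
gripper_close(10); st('closed')
move_l(bx(-20,0,185),feed=.25)
move_to(bx(102,-3,180),JY); st('behind')
move_l(bx(102,-3,112),feed=.15); st('low')
for x,z in((85,112),(66,122),(45,132),(28,135),(10,133),(-8,128)):
    move_l(bx(x,-3,z),feed=.12); st((x,z))
hold(.2); move_l(bx(0,-3,165),feed=.25); pic('over')
E
```

```text
closed t22.99 tcp [ 0.4977 -0.0758  0.1718] F [ 0.5 -0.4  0.1] w0.0003
behind t24.50 tcp [ 0.6288 -0.0862  0.2012] F [ 0.1 -0.  -0. ] w0.0000
low t25.10 tcp [ 0.63   -0.0868  0.1345] F [ 0.9 -0.   0.1] w0.0004
(85, 112) t25.39 tcp [ 0.6135 -0.0887  0.1355] F [ 1.2 -0.2  0.3] w0.0005
(66, 122) t25.72 tcp [ 0.5941 -0.0906  0.1444] F [0.4 0.6 0.7] w0.0005
(45, 132) t26.06 tcp [ 0.5733 -0.0928  0.1539] F [ 0.4 -0.  -0. ] w0.0007
(28, 135) t26.35 tcp [ 0.5565 -0.0946  0.1568] F [ 0.3 -0.2  0.3] w0.0008
(10, 133) t26.65 tcp [ 0.5387 -0.0965  0.1549] F [ 0.3  0.1 -0.6] w0.0006
(-8, 128) t26.96 tcp [ 0.5211 -0.0985  0.15  ] F [-0.3  0.2 -0. ] w-0.0000
```

View pics/side_over.png

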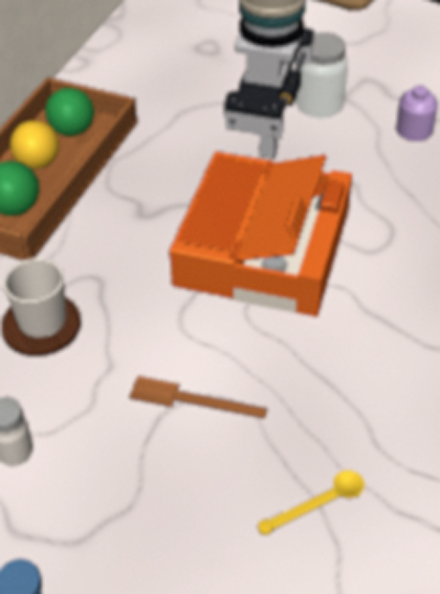

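The flap is ajar on the pin, with the spoon visible beneath it. Next I'll press it shut.

```bash
python3 - <<'E'
from h import *
move_l(bx(-53,-3,125),feed=.2); st('above')
move_l(bx(-54,-3,95),feed=.1); st(95)
for z in(85,79,75,73,72,71,70,69):
    move_l(bx(-55,-3,z),feed=.05); hold(.1); st(z)
    if get_wrist_force()[2]>16: break
move_l(bx(-55,-3,170),feed=.2); pic('shut'); st()
move_l(bx(-130,-100,200),feed=.25); hold(.2); pic('final'); st()
a=np.radians(YAW);Rz=np.array([[np.cos(a),-np.sin(a)],[np.sin(a),np.cos(a)]])
for n in('side',):
  d=np.load(n+'_final_d.npy');C=cloud(n,d);B=(C[...,:2]-O)@Rz;h=C[...,2]
  for x in range(-75,40,15):
    m=(abs(B[...,0]-x/1e3)<.006)&(B[...,1]>-.01)&(B[...,1]<.09); print(x,m.sum(),np.round(np.percentile(h[m],[10,50,90]),3) if m.any() else '')
E
```

```text
above t28.04 tcp [ 0.4763 -0.1035  0.1469] F [ 0.1  0.1 -0.1] w0.0007
95 t28.49 tcp [ 0.476  -0.1035  0.1174] F [0.7 0.5 0.5] w0.0007
85 t28.94 tcp [ 0.4741 -0.1038  0.1072] F [ 0.1 -0.6  0.6] w0.0004
79 t29.31 tcp [ 0.4733 -0.1038  0.1011] F [-2.2  0.1  2.1] w0.0011
75 t29.66 tcp [ 0.4739 -0.1035  0.097 ] F [0.5 0.4 0.3] w0.0003
73 t30.01 tcp [ 0.4741 -0.1036  0.0952] F [0.4 0.4 2.3] w0.0007
72 t30.36 tcp [ 0.4741 -0.1036  0.0943] F [0.2 0.9 5.8] w0.0008
71 t30.71 tcp [ 0.4741 -0.1037  0.0941] F [-1.8  0.9 14.8] w0.0008
70 t31.06 tcp [ 0.4741 -0.1037  0.0939] F [-3.5  2.2 23. ] w0.0001
 t31.81 tcp [ 0.4724 -0.1035  0.1904] F [-0.3 -0.3  0.1] w0.0004
 t32.77 tcp [ 0.4102 -0.2072  0.2217] F [ 0.4 -0.6 -0.8] w0.0005
-75 103 [0.07  0.073 0.075]
-60 107 [0.071 0.083 0.099]
-45 105 [0.071 0.074 0.076]
-30 106 [0.071 0.073 0.075]
-15 102 [0.071 0.073 0.075]
0 103 [0.071 0.073 0.075]
15 103 [0.071 0.073 0.076]
30 108 [0.072 0.075 0.078]
```

View pics/side_final.png

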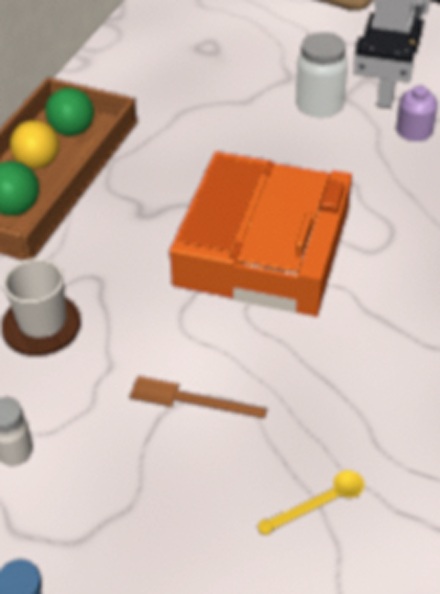

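View pics/top_final.png

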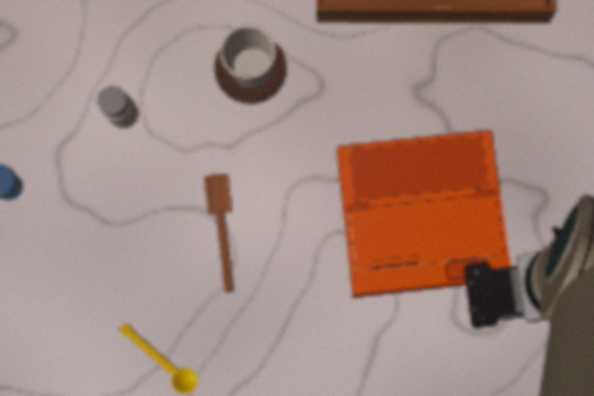

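The flap is flat at 73 mm with no load on it, so it has latched. The other things look unmoved, and the robot is clear of everything.

```bash
python3 - <<'E'
from h import *
close_job(); print(get_time_s())
E
```

```text
the job is handed in; nothing more can be done
the job is handed in; nothing more can be done
```

The spoon is packed in the lunchbox, the flap is latched shut again, and I handed the job in at about 33 s of the 72 s allowed.

**What I did:**
- I pressed the latch and the flap popped ajar, then I swung it back until it stayed open.
- I gripped the spoon by its handle and lowered it to about 1–2 mm above the compartment floor before letting go. The pictures showed it lying flat.
- I brought the flap over from behind and pressed it shut.

**Last checks:**
- After I let go, the flap lay flat at 73 mm, level with the box top.
- In the last pictures the spreader, cup, shaker and yellow spoon were where they started. I judged this by eye.
- The robot was touching nothing.

**What was not as planned:**
- **Fingers against the walls:** the compartment is narrower than the open fingers, so they stopped against its walls at 57 mm. The wrist force was near zero then, and up to about 7 N on the way out.
- **Pressing harder than needed:** the final press on the flap reached 23 N, where 5–8 N was stated to be enough.
- **Box position:** the compartment edges measured 1–3 mm off my first fix, within about what the calibration allows. I shifted the placing point 1 mm to suit.

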